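Put the movement away and click the slide-top box shut

ROBOT

A 6-joint arm with a two-finger parallel gripper is mounted at the origin on the work surface. World frame = base frame: x ahead of the robot, y to its left, z up, the work surface at z = 0. Lengths are in m, angles in degrees, forces in N, time in s.
With the tool pointing down it reaches from about 0.325 to 0.85 m from the base axis. Payload 15.5 kg.
Tool frame: the origin (TCP) lies at the very end of the fingers, on their centre line; the grasp point (between the pads) lies arm.grip_depth behind it (arm.grip_depth is the distance from the TCP to the grasp point, in m); z points along the fingers, y is the direction in which the jaws open and shut (so a half turn about z gives the same grasp; the last joint's range is limited). The gripper opens to 91 mm and grips with 3 to 60 N. Pads are 32 mm wide; open, the fingers measure 118 mm over their backs; the gripper's body (76 mm by 178 mm) begins 60 mm behind the grasp point.
Start: joints at [-5.472, 28.281, 77.091, -0, 74.628, -5.472], TCP at [0.625, 0, 0.214] pointing down, gripper open.
Joint ranges: [-166.48, 166.48], [-47.26, 123.95], [12.59, 153.08], [-70.14, 250.14], [6.76, 159.57], [-176.63, 176.63]. Speed limits (degrees/s): [108.29, 108.29, 147.25, 172.46, 172.46, 172.46].

INTERFACE

Orientations are given as a 3x3 rotation matrix whose columns are the frame's x, y, z axes.
In Python, from rig import arm gives the robot as it stands. Calls block until the motion is done:
- arm.move_to(position, orientation): joint-space move of the TCP to a pose.
- arm.move_l(position, orientation=None, feed=0.15): straight line of the TCP; orientation=None keeps the orientation; feed is the mean speed in m/s.
- arm.move_joints(angles): joint-space move.
- arm.grip(opening): finger opening in m; the grip force is fixed at half the most; returns when the fingers have stopped.
- arm.sleep(seconds).
- arm.solve_ik(position, orientation): joint angles nearest the present ones, or None.
- arm.snapshot(name): name is "scene" or "side" or "wrist"; returns the picture (480x640x3 uint8, red, green, blue); there is no depth.
- arm.get_calibration(name): a dict with "intrinsics" (3x3 intrinsics, pixels), "cam_to_world" (4x4, takes a point from camera to world coordinates). Camera axes: x right, y down, z forward; pixel columns grow to the right and rows downward; lengths in m; the calibration is good to about 2 mm. A picture is of the moment at which its call begins: read the wrist's pose just before it. get_calibration takes no time and is no camera call; for the wrist camera it gives the pose at the moment of the call.
A pose or a line that the arm cannot do raises arm.Unreachable and nothing moves.
- arm.sign_off(): hands the job in, once; it reports no verdict.
Readings, each from a call of its own:
- arm.current_t(): time.
- arm.current_joint_positions(): joint angles.
- arm.current_dq(): joint speeds.
- arm.current_tau(): joint torques, N m.
- arm.current_ee_pos(): TCP position.
- arm.current_tool_rot(): TCP orientation.
- arm.current_force(): force on the tool from outside, world axes, zero at the start.
- arm.current_torque(): the same for the moment, N m.
- arm.current_width(): finger opening in m.
Only numpy, scipy, OpenCV 4.12 (cv2) and the standard library are available. Lean on these libraries where they do the work, as an engineer would, in place of code of your own. Each camera call takes 0.05 s, during which the arm holds its last target. There are 200 camera calls.

TASK

Stand the orange movement holder upright in the open compartment of the wooden slide-top box and let go of it, then slide the lid along its grooves and press it over the small ridge until it clicks fully home. Feel for the click and ease off at once: never press the lid on the cork stop behind the ridge with more than about 5 N. Leave the other things on the bench where they are.

Things in the scene. Friction and masses are not known exactly. Their poses are not given: they have to be found in the camera images.
- box: Dark wooden slide-top box screwed to the bench, 245 long (own x) x 121 wide (own y) x 51.5 high. Origin on its underside, midway in y, 115 from the mouth; z up. The lid closes towards own +x and sticks out of the mouth at x = -115. From x = +45 to the end wall at +123 lies a wooden deck, 36 above the bench, with a brass ridge across the channel and, behind it, a cork stop.
- box_in (a point): Centre of the compartment's floor, 6 above the bench, at box x = -31, axes as the box. The compartment is 152 long (box x -107 to +45), 90 wide and 30 deep under the lid; the part not under the lid at the start is 82 to 98 long.
- box_mouth (a point): Middle of the mouth's sill at box x = -115, 36 above the bench, axes as the box. The lid slides on ledges at this height, between side walls 107 apart and under two lips (undersides 45.5, tops 51.5 above the bench, 93 apart): play 1.5 each side and 1.5 in height.
- lid: Light wooden lid, 215 long (own x) x 104 x 8 thick, 0.14 kg, loose in the grooves, own axes as the box's; origin at the centre of its underside, 36 above the bench. Starts 129 to 171 short of home. Under its front edge (x = +107.5): a ramp 12 long and 4 high, a flat of 22, then a cross groove from 34 to 52 behind the edge, into which the ridge snaps when home.
- lid_handle (a point): Centre of the aluminium handle block on the lid: 12 along the lid's x, 40 along its y, 24 high (from 44 to 68 above the bench); this point is 12 above the lid's top, at lid x = -40, y = 0, 56 above the bench. Axes as the lid.
- ridge (a joint): How far the sprung brass ridge is pressed down (m): 0 when free or snapped in, 0.0025 to 0.004 under the lid's flat. It stands 4 mm above the deck. Ridge and cork sit on a catch plate screwed down anywhere along 26 mm: at home the lid's origin is at box x = -15.5 to +10.5 mm, to be felt. The ramp meets it about 38 mm before; going over takes 8 to 16 N up the ramp, 5 to 11 on the flat.
- buffer (a joint): How far the cork stop is squeezed by the lid's front edge (m): 0 untouched; 7 N per mm; damaged beyond 0.001 (7 N). At the click, about 4 mm before the cork, the resistance drops to nearly nothing and the ridge draws the lid home by itself, within 0.5 mm or so of the cork.
- holder: Orange plastic movement holder, an upright disc 40 across and 22 high with a brass movement showing flat on top (1 to 2 high), about 40 g. Origin at the centre of its underside.
- crystal_jar: Glass crystal container with an aluminium cap, 44 across, 45 high. Origin at the centre of its underside. Leave alone.
- screwdriver: Blue screwdriver lying on the bench, 120 long. Leave alone.
- spring_bar_tool: Steel spring bar tool lying on the bench, 120 long. Leave alone.
- loupe: Black eye loupe standing on the bench, 42 across, 34 high. Leave alone.
There are look-alikes about, which are no part of the job. Of the things shaped like the lid, the wooden one is meant.

How it is judged:
By the outcome, as a careful person would: the job done as asked, in the order asked, and still so for the second after the job is handed in, with the robot touching nothing.
It also fails if it takes over 72 s, if anything falls off the work surface, if the arm or the gripper's body presses on something with over 40 N, if the wrist force passes 120 N, or if a joint passes its speed limit or range.

## Working session

There is one attempt and no reset: what is moved stays moved. The work goes in short steps, each a Python script; the robot and the scene stay as the last script left them, time stands still between calls to the robot, and variables do not carry over. Pictures are saved under pics/ and viewed, about 8 in all and at most 12, crops included, and the job is handed in when it is done.

```bash
mkdir -p pics; ls
python3 - <<'E'
from rig import arm
import cv2,numpy as np
for n in("scene","side"):
    im=arm.snapshot(n);cv2.imwrite(f"pics/{n}0.png",im[:,:,::-1])
    c=arm.get_calibration(n);print(n,np.round(c["intrinsics"],1).tolist(),np.round(c["cam_to_world"],3).tolist())
print(arm.grip_depth,arm.current_t(),np.round(arm.current_tool_rot(),3).tolist())
E
```

```text
pics
scene [[503.8, 0.0, 316.5], [0.0, 503.8, 241.9], [0.0, 0.0, 1.0]] [[0.762, 0.536, -0.364, 1.015], [0.648, -0.622, 0.44, -0.609], [0.009, -0.57, -0.821, 1.112], [0.0, 0.0, 0.0, 1.0]]
side [[472.6, 0.0, 322.6], [0.0, 472.6, 232.5], [0.0, 0.0, 1.0]] [[-0.924, -0.204, 0.324, 0.228], [-0.383, 0.511, -0.769, 0.663], [-0.009, -0.835, -0.551, 0.59], [0.0, 0.0, 0.0, 1.0]]
0.0188 0.1 [[0.0, 1.0, -0.001], [1.0, -0.0, 0.0], [0.0, -0.001, -1.0]]
```

View pics/scene0.png

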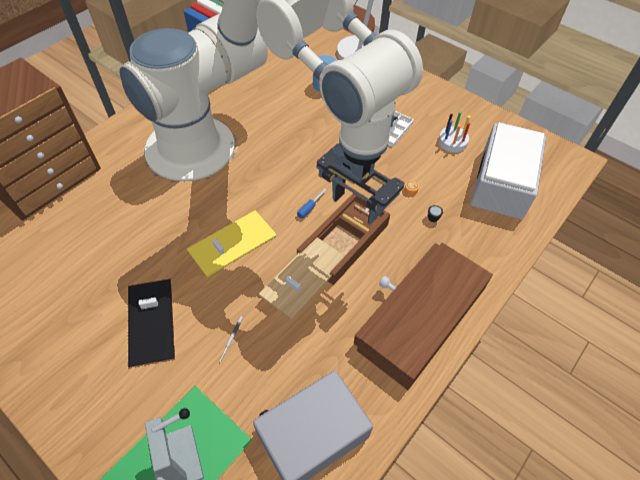

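View pics/side0.png

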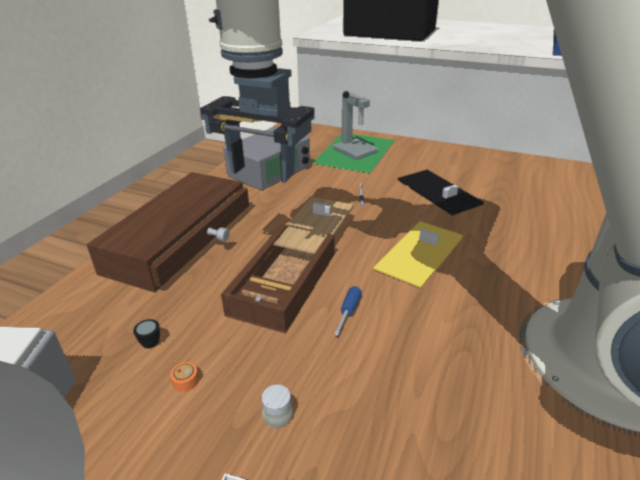

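The scene shows the open box and wooden lid (handle at about 293,282). The yellow and black plates are decoys. The holder is at scene (411,187) and side (184,372), the jar at side (277,405), and the loupe at side (148,332).

```bash
cat > h.py <<'E'
from rig import arm
import cv2,numpy as np
def ray(n,uv,z,c=None):
    c=c or arm.get_calibration(n);K=c["intrinsics"];T=np.array(c["cam_to_world"])
    d=T[:3,:3]@np.linalg.solve(np.array(K),[uv[0],uv[1],1]);o=T[:3,3]
    return o+d*(z-o[2])/d[2]
def proj(n,P,c=None):
    c=c or arm.get_calibration(n);T=np.linalg.inv(np.array(c["cam_to_world"]))
    p=np.array(c["intrinsics"])@(T[:3,:3]@np.array(P)+T[:3,3]);return p[:2]/p[2]
def down(yaw): # tool z down, tool x axis along yaw (deg)
    a=np.radians(yaw);x=np.array([np.cos(a),np.sin(a),0]);z=np.array([0,0,-1.]);return np.c_[x,np.cross(z,x),z]
E
python3 - <<'E'
from h import *
r=lambda *a:print(a,np.round(ray(*a),3))
r("side",(184,372),.022);r("scene",(411,187),.022)
r("side",(322,209),.068);r("scene",(293,282),.06)
for uv in((228,287),(279,297),(335,240)): r("side",uv,.0515)
for uv in((388,215),): r("scene",uv,.0515)
r("side",(277,392),.045);r("side",(148,326),.034)
c=arm.get_calibration("wrist");print(np.round(c["cam_to_world"],3),c["intrinsics"])
im=arm.snapshot("side")[185:330,210:365];cv2.imwrite("pics/c1.png",cv2.resize(im,None,fx=4,fy=4,interpolation=2)[:,:,::-1])
cv2.imwrite("pics/w0.png",arm.snapshot("wrist")[:,:,::-1])
E
```

```text
('side', (184, 372), 0.022) [0.61  0.301 0.022]
('scene', (411, 187), 0.022) [0.614 0.296 0.022]
('side', (322, 209), 0.068) [ 0.571 -0.152  0.068]
('scene', (293, 282), 0.06) [ 0.583 -0.173  0.06 ]
('side', (228, 287), 0.0515) [0.633 0.134 0.051]
('side', (279, 297), 0.0515) [0.537 0.124 0.051]
('side', (335, 240), 0.0515) [ 0.511 -0.074  0.051]
('scene', (388, 215), 0.0515) [0.634 0.149 0.052]
('side', (277, 392), 0.045) [0.453 0.296 0.045]
('side', (148, 326), 0.034) [0.715 0.252 0.034]
[[ 1.    -0.001 -0.     0.624]
 [-0.001 -0.956 -0.292  0.083]
 [-0.     0.292 -0.956  0.384]
 [ 0.     0.     0.     1.   ]] [[345.66721622   0.         316.72353451]
 [  0.         345.66721622 239.55318279]
 [  0.           0.           1.        ]]
```

View pics/c1.png

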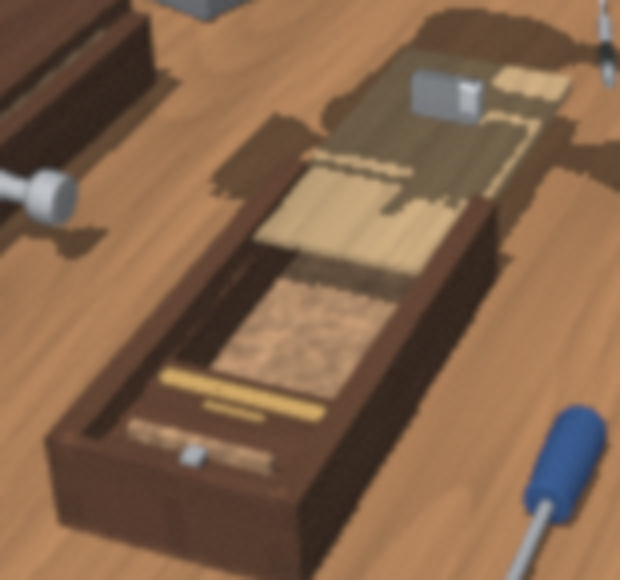

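The crop shows the box's far end with the top corners at crop (50,438) and (297,497), the ridge and cork on the deck, and the lid partly in with its handle at (448,97). Next is the wrist view.

View pics/w0.png

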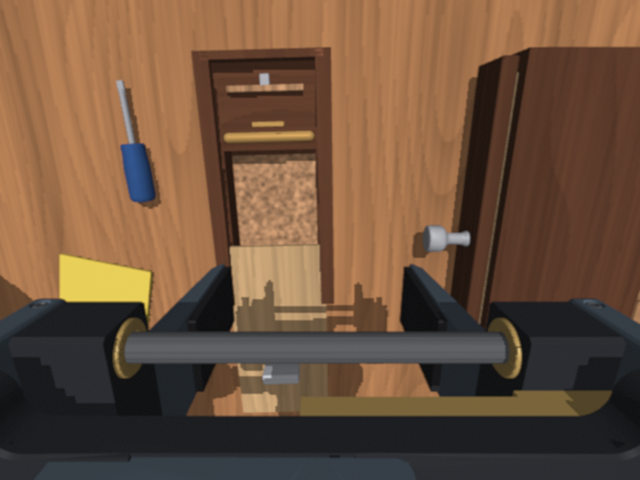

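The wrist view gives the box's far top corners at (192,52) and (330,48). The lid's front edge runs along row 245 from x=231 to 321. The handle is at about (281,373), partly hidden by the gripper bar.

Run:
```python
from h import *
r=lambda *a:print(a,np.round(ray(*a)*1000,1))
for uv in((192,52),(330,48)): r("wrist",uv,.0515)
for uv in((231,246),(321,245)): r("wrist",uv,.044)
for uv in((225,137),(313,135)): r("wrist",uv,.040)
for uv in((231,152),(316,152)): r("wrist",uv,.036)   # deck edge
r("wrist",(211,72),.0515);r("wrist",(228,262),.0515);r("wrist",(316,60),.0515);r("wrist",(321,300),.0515)
h=np.array([.612,.299,0])
arm.move_to([.612,.299,.16],down(88))
im=arm.snapshot("wrist");cv2.imwrite("pics/w1.png",im[:,:,::-1])
print(arm.current_t(),proj("wrist",[.612,.299,.022]))
```

```text
('wrist', (192, 52), 0.0515) [516.7 150.3  51.5]
('wrist', (330, 48), 0.0515) [635.7 153.3  51.5]
('wrist', (231, 246), 0.044) [535.5 -28.1  44. ]
('wrist', (321, 245), 0.044) [628.5 -27.1  44. ]
('wrist', (225, 137), 0.04) [536.7  79.9  40. ]
('wrist', (313, 135), 0.04) [620.6  81.7  40. ]
('wrist', (231, 152), 0.036) [540.5  65.8  36. ]
('wrist', (316, 152), 0.036) [623.5  65.8  36. ]
('wrist', (211, 72), 0.0515) [531.6 134.6  51.5]
('wrist', (228, 262), 0.0515) [533.1 -42.9  51.5]
('wrist', (316, 60), 0.0515) [623.6 144.   51.5]
('wrist', (321, 300), 0.0515) [628.6 -86.1  51.5]
1.4167 [316.43170451 225.95223006]
```

View pics/w1.png

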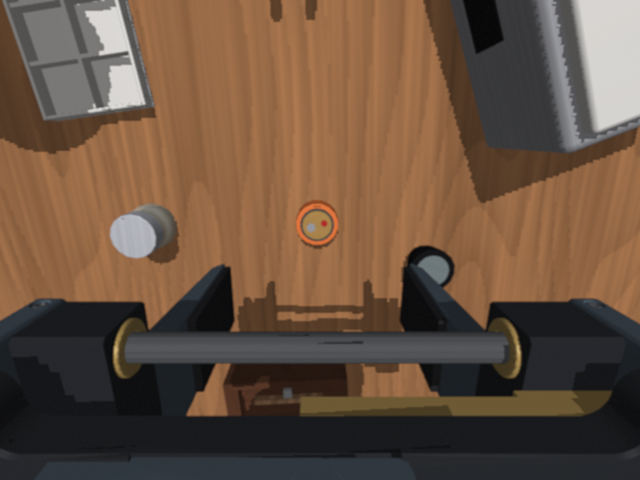

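Holder predicted at (316,226) and seen centred at (317.5,224), so its position is good to 1–2 mm. Box yaw is about 91° with its origin at about (0.5785, 0.0218). Next I pick and place.

Run:
```python
from h import *
print(ray("wrist",(317.5,224),.023))
R=down(91)
arm.grip(.065)
arm.move_l([.613,.300,.003],R,feed=.12)
arm.grip(.0);print("w",arm.current_width())
arm.move_l([.613,.300,.13],feed=.2)
print("w",arm.current_width())
arm.move_l([.5786,.021,.13],R,feed=.25)
arm.move_l([.5786,.021,.025],feed=.15)
print(arm.current_force())
for z in np.arange(.015,.0088,-.001):
    arm.move_l([.5786,.021,z],feed=.03)
    f=arm.current_force();print(round(z,4),np.round(f,1),arm.current_width())
    if f[2]>4:break
arm.grip(.049);print("w",arm.current_width(),arm.current_force())
arm.move_l([.5786,.021,.13],feed=.2)
arm.grip(0)
arm.move_to([.5786,-.03,.2],R)
cv2.imwrite("pics/w2.png",arm.snapshot("wrist")[:,:,::-1])
print(arm.current_t(),arm.current_force())
```

```text
[0.61305841 0.30107723 0.023     ]
w 0.03912728482111042
w 0.038984358230881956
[-0.23674371 -0.77376059 -0.28902101]
0.015 [0.2 0.5 0.6] 0.03889978848438486
0.014 [-0.3 -0.2 -0.2] 0.03897005692216331
0.013 [-0.2  0.4 -0.6] 0.03947889318293852
0.012 [-0.2  0.1 -0. ] 0.03920292575799734
0.011 [-0.3 -0.5  0.2] 0.039185219566629285
0.01 [-0.1  0.2 -0.2] 0.03945390127168474
0.009 [-1.6  0.6  4.6] 0.03981278729415441
w 0.04921110056439508 [ 0.64317365 -0.56967682 -0.3662383 ]
11.3333 [ 0.56998091 -0.10377369 -0.39498519]
```

View pics/w2.png

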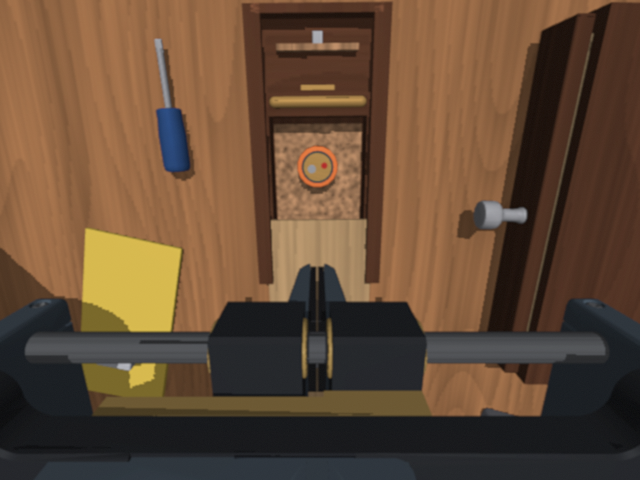

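The holder stands upright in the compartment at (318,166), well clear of the lid edge on row 219. Now I push the lid from behind its handle with closed fingers, stopping before the ridge zone.

```bash
cat >> h.py <<'E'
R=down(91); B=np.array([.5785,.0218]); u=np.array([-.01745,.99985])
def pt(s,z=.048): return [*(B+u*s),z]       # s = TCP along box x
def fx(): return -np.mean([arm.current_force()[:2]@u for _ in range(3)])  # push force on lid
E
python3 - <<'E'
from h import *
arm.move_to(pt(-.243,.12),R); arm.move_l(pt(-.243),R,feed=.1)
print(arm.current_force(),arm.current_t())
for s in np.arange(-.235,-.1299,.007):
    arm.move_l(pt(s),feed=.06);f=fx();print(round(s,3),round(f,1),end="; ")
    if abs(f)>5:break
print(arm.current_force(),arm.current_t(),arm.current_ee_pos())
cv2.imwrite("pics/w3.png",arm.snapshot("wrist")[:,:,::-1])
cv2.imwrite("pics/s3.png",cv2.resize(arm.snapshot("side")[150:350,200:400],None,fx=3,fy=3)[:,:,::-1])
E
```

```text
[-0.45345335  0.41831083 -0.1041294 ] 13.0417
-0.235 -0.7; -0.228 0.6; -0.221 0.1; -0.214 0.2; -0.207 -0.1; -0.2 0.1; -0.193 -0.2; -0.186 0.1; -0.179 0.0; -0.172 1.1; -0.165 0.3; -0.158 -0.0; -0.151 -0.4; -0.144 -0.5; -0.137 0.1; -0.13 -0.4; [0.33321049 0.40231893 0.36228206] 17.325 [ 0.58070019 -0.10774786  0.04798683]
```

View pics/s3.png

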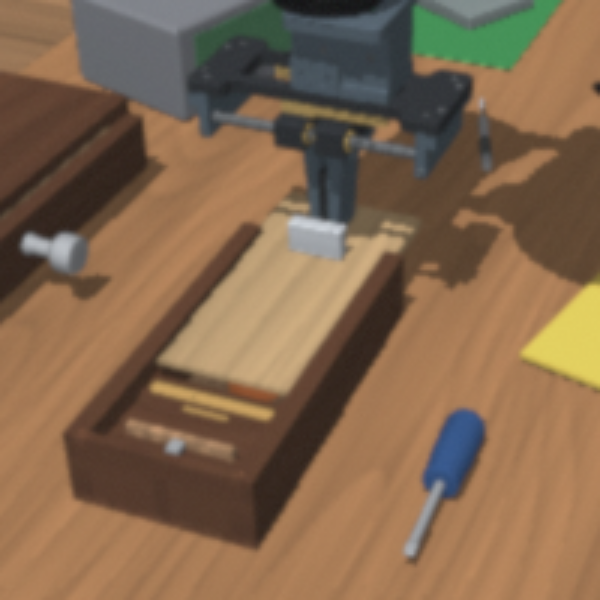

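View pics/w3.png

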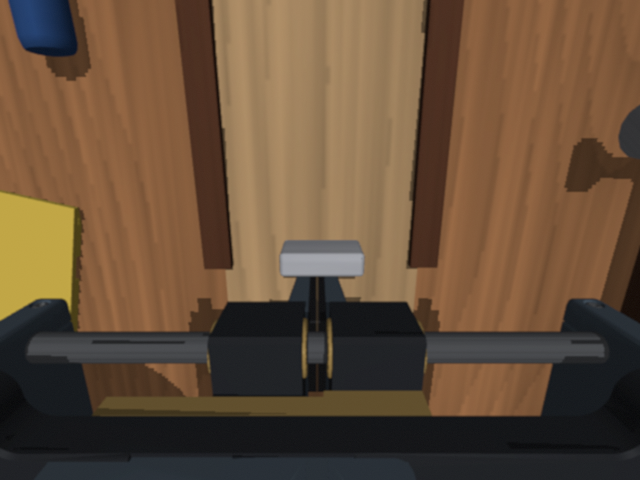

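The lid runs straight in the grooves, with its front edge just short of the ridge and the fingers centred on the handle. Now the fine push with click detection.

Run:
```python
from h import *
s=-.130;s0=None;log=[];pk=0;why="limit"
while s<-.03:
    fine=s0 is not None and s-s0>.024
    s+=.0005 if fine else .001
    arm.move_l(pt(s),feed=.02);f=fx();log.append((round(s*1e3,1),round(float(f),1)))
    if f>22: why="too hard";break
    if s0 is None and f>3: s0=s
    if s0 is not None:
        pk=max(pk,f)
        if s-s0>.018 and f<2: why="click";break
        if s-s0>.037: why="too far";break
    if arm.current_t()>60: why="time";break
if why!="limit": arm.move_l(pt(s-.003),feed=.1)
print(why,s0,s,pk,arm.current_t(),fx());print(log)
```

```text
click -0.10799999999999998 -0.07499999999999996 10.214491667857741 33.675 -0.8267834696005
[(-129.0, -0.6), (-128.0, -0.1), (-127.0, 0.1), (-126.0, 0.2), (-125.0, 0.2), (-124.0, -0.8), (-123.0, -0.2), (-122.0, 0.4), (-121.0, -0.1), (-120.0, -0.0), (-119.0, 0.3), (-118.0, -0.2), (-117.0, 0.4), (-116.0, -0.2), (-115.0, 0.5), (-114.0, 0.8), (-113.0, -0.4), (-112.0, 0.3), (-111.0, 0.3), (-110.0, 0.2), (-109.0, 0.6), (-108.0, 6.0), (-107.0, 6.9), (-106.0, 8.1), (-105.0, 8.0), (-104.0, 9.4), (-103.0, 9.8), (-102.0, 10.2), (-101.0, 9.7), (-100.0, 8.7), (-99.0, 8.1), (-98.0, 7.2), (-97.0, 6.7), (-96.0, 7.4), (-95.0, 7.6), (-94.0, 7.1), (-93.0, 6.6), (-92.0, 7.1), (-91.0, 7.2), (-90.0, 7.2), (-89.0, 7.6), (-88.0, 6.9), (-87.0, 6.8), (-86.0, 7.0), (-85.0, 6.9), (-84.0, 7.3), (-83.5, 6.4), (-83.0, 7.7), (-82.5, 8.0), (-82.0, 7.1), (-81.5, 7.7), (-81.0, 8.3), (-80.5, 7.1), (-80.0, 8.4), (-79.5, 8.4), (-79.0, 8.1), (-78.5, 7.4), (-78.0, 7.1), (-77.5, 8.0), (-77.0, 7.0), (-76.5, 5.6), (-76.0, 5.3), (-75.5, 3.5), (-75.0, 1.2)]
```

The force profile matches: ramp, flat, then a drop to about 1 N, 33 mm after contact. I'll check that the lid was drawn home, by light touch and by picture.

Run:
```python
from h import *
def fm():
    v=[]
    for _ in range(6): v.append(fx());arm.sleep(.02)
    return np.mean(v)
log=[];s=-.078
while s<-.0702:
    s+=.0005 if s<-.0735 else .00025
    arm.move_l(pt(s),feed=.02);f=fm();log.append((round(s*1e3,2),round(float(f),1)))
    if f>1.5:break
print(log)
arm.move_l(pt(s-.004),feed=.1);arm.move_l(pt(s-.01,.15),feed=.2)
arm.move_to(pt(-.13,.2),R)
cv2.imwrite("pics/w4.png",arm.snapshot("wrist")[:,:,::-1])
cv2.imwrite("pics/s4.png",cv2.resize(arm.snapshot("side")[150:350,200:400],None,fx=3,fy=3)[:,:,::-1])
print(arm.current_t(),s)
```

```text
[(-77.5, 0.0), (-77.0, -0.1), (-76.5, 0.0), (-76.0, 0.2), (-75.5, -0.1), (-75.0, -0.1), (-74.5, 0.7), (-74.0, 0.2), (-73.5, 0.2), (-73.25, 0.2), (-73.0, -0.2), (-72.75, 0.3), (-72.5, 0.3), (-72.25, 0.4), (-72.0, 0.3), (-71.75, 0.6), (-71.5, 2.2)]
41.0167 -0.0715
```

View pics/w4.png

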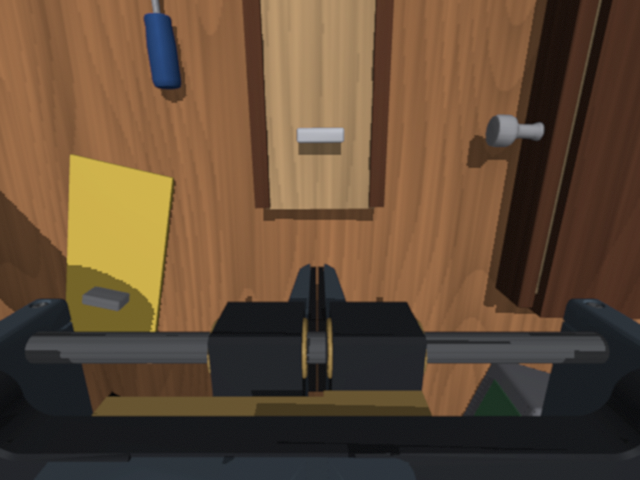

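View pics/s4.png

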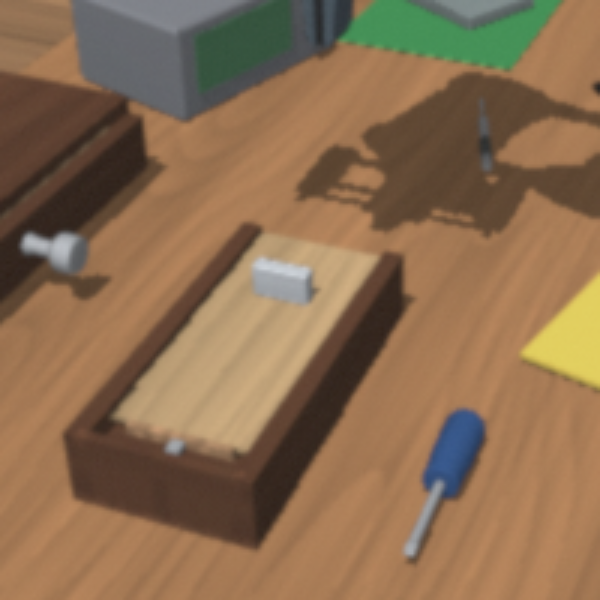

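The lid's front edge is against the cork and the lid is flush near the mouth. The lid moved about 3.5 mm by itself after the click, which matches home.

```bash
python3 -c "
from rig import arm
arm.sleep(.5);print(arm.current_force(),arm.current_t());arm.sign_off()"
```

```text
[-0.3997227   0.58302159 -0.12507691] 41.5167
the job is handed in; nothing more can be done
```

The job is done and handed in at about 41.5 s of the 72 s allowed. The orange holder stands upright in the compartment and the wooden lid is clicked home over the ridge.

- **Holder:** I set it down with a touch of about 4.6 N, let go, and saw it upright and clear of the lid in the wrist picture before closing.
- **Lid:** I pushed it with closed fingers from behind the handle. The ramp peaked at about 10 N and the flat ran at about 7–8 N. The force fell to about 1 N at the click, 33 mm after first contact, and I backed off at once.
- **Last checks:** A light touch met no resistance until 3.5 mm past the click point. It peaked at 2.2 N there, so the lid had been drawn home and the cork saw only a light touch. The last pictures show the lid's front edge at the cork. The arm was clear and touching nothing when I handed in.
- **Not checked:** I could not see the holder again once the lid was shut. The lid met no extra resistance on the way, so nothing suggests it moved. I moved nothing else, but I did not check every item on the bench individually.

No check failed or disagreed.

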